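Strip the coffee-machine drive stud and sort the parts onto their outlines

ROBOT

A 6-joint arm with a two-finger parallel gripper is mounted at the origin on the work surface. World frame = base frame: x ahead of the robot, y to its left, z up, the work surface at z = 0. Lengths are in mm, angles in degrees, forces in N, time in s.
With the tool pointing down it reaches from about 325 to 875 mm from the base axis. Payload 4.4 kg.
Tool frame: the origin (TCP) lies midway between the tips of the shut fingers; the grasp point (between the pads) lies arm.hold_point_z behind it (arm.hold_point_z is the distance from the TCP to the grasp point, in mm); z points along the fingers, y is the line along which they close (so a half turn about z gives the same grasp; the last joint's range is limited). The gripper opens to 85 mm and grips with 20 to 120 N. Pads are 22 mm wide; open, the fingers measure 114 mm over their backs; the gripper's body (76 mm by 85 mm) begins 54 mm behind the grasp point. The pads swing forward as they close: fully open they stand 13 mm farther back than shut.
Start: joints at [66.836, 11.837, 88.321, -0, 79.842, -8.623], TCP at [144.383, 556.579, 209.282] pointing down, gripper open.
Joint ranges: [-156.59, 156.59], [-49.26, 127.26], [12.9, 141.05], [-63.56, 243.56], [4.71, 150.69], [-161.64, 161.64]. Speed limits (degrees/s): [159.86, 159.86, 180, 180, 180, 180].

INTERFACE

Orientations are given as [roll, pitch, yaw] about the fixed x, y, z axes, in that order (R = Rz(yaw) Ry(pitch) Rx(roll)).
In Python, from cell import arm gives the robot as it stands. The module is installed in compiled form; this text tells all that it offers.
- The arm moves only by the tool send_rows, never from a script. Its argument "plan" is a list of rows, each a list of 4 numbers: the shift along the tool's x, y, z in cm, then the turn about the tool's z in degrees. A call has 1 to 12 rows; each row is the pose to reach, as a shift and turn from the pose commanded when the call began, along the tool's axes at that moment; what a row does not reach only later rows make up. A row lasts 1/10 s, in which the tool goes at most 50 mm and 8.59 degrees, less where a joint would pass 70% of its speed; a pose out of reach is approached as far as the arm can. A call with a gripper value outside its range is refused whole. "claw" is the opening, from 0 (shut) to 1 (fully open), set as the call begins (left out, the last holds). The fingers move at their own pace and stop on an object; "force" is the grip in N (left out, the last holds). Time passes only in rows, so rows that repeat a pose let the fingers close. It gives the time, the measured TCP pose, the force, the opening and the grip force at its end, in the units of the state.
- arm.get_state(): the state, without advancing time (a new reading comes with each control period).
- arm.read_camera(name): name is "scene" or "top" or "wrist"; returns a dict with "image" (420x560x3 uint8, red, green, blue), "depth" (420x560 float32, mm along the optical axis (not along the pixel's ray), 0 where there is no reading), "fx", "fy", "cx", "cy" (pixels), "k1" (the pictures are not rectified: a ray, as slopes to the right and down, at radius r is drawn at 1 + k1 r^2 times it, then the intrinsics apply), "T" (4x4, takes a point from camera to world coordinates); the wrist camera has in their place "tool_from_camera" (4x4, takes a point from camera to tool coordinates, whose origin is the TCP and whose axes are the flange's). Camera axes: x right, y down, z forward; pixel columns grow to the right and rows downward; lengths in mm; the calibration is good to about 2 mm. A picture is of the moment at which its call begins: read the wrist's pose just before it.
- arm.hand_in(): hands the job in; it is judged then, once.
The state is a dict: "t": time; "qpos": joint angles; "dq": joint speeds; "effort": joint torques, N m; "ee_pos": TCP position; "tcp_rot": TCP orientation; "contact_force": force on the tool from outside, world axes, zero at the start; "wrist_torque": the same for the moment, N m; "width": finger opening in mm; "gripper_force": force on a finger pad.
Only numpy, scipy, OpenCV 4.12 (cv2) and the standard library are available. Lean on these libraries where they do the work, as an engineer would, in place of code of your own. Each camera call takes 0.05 s, during which the arm holds its last target. There are 200 camera calls.

TASK

Take the stack on the drive's stud apart from the top down - first the red wing nut, then the yellow spacer, then the black bracket - and set each one on the pad that shows its own shape and colour before you take off the next. Also stand the blue piston on its blue outline, at any point in the job. Finish with all four parts let go, upright or flat on their pads and centred on their outlines, the nut and the bracket turned to lie along theirs.

Things in the scene. Friction and masses are not known exactly. Their poses are not given: they have to be found in the camera images.
- nut_c (a point): Red wing nut, already unscrewed: it lifts straight off. 30 mm tall: red grip bar 48 mm (x) by 22 mm (y) in its upper 17 mm, below it a brass collar 21 mm wide, 13 mm tall, with a 13 mm bore. Point: on its axis, 15 mm above its underside; z up. Starts on top of the spacer, underside 77 mm above the bench, 10 mm of stud inside it. About 40 g. Grip across the 22 mm width.
- spacer_c (a point): Yellow round spacer ring, 40 mm outer diameter, 15 mm bore, 22 mm tall, about 30 g. Point: on its axis, half-way up (11 mm above its underside); z up. Starts on the stud between bracket and nut, underside 55 mm above the bench; the stud reaches 32 mm above that underside. The 44 mm wide bracket lies directly beneath: keep fingertips above the spacer's underside.
- bracket_c (a point): Black flat bracket 110 mm (x) by 44 mm (y), 10 mm thick, 18 mm hole in the middle, 12 mm hole near each end, about 70 g. Point: its centre, 5 mm above its underside; z up. Starts lowest on the stud, underside 45 mm above the bench; the stud reaches 42 mm above that. Grip across the 44 mm width at the middle, fingertips not below its underside, as it is laid flat on its pad.
- piston_c (a point): Blue piston standing loose on the bench (z = 0): a disc 58 mm in diameter, 12 mm thick, with a black seal round it, and on top an upright round stem 22 mm in diameter from 14 to 40 mm above the underside; about 60 g. Point: on its axis, 20 mm above its underside; z up. Grip the stem from above.
- stud (a point): Foot of the steel stud, 45 mm above the bench; z up. The stud is 8 mm thick and 42 mm tall, upright on the fixed drive housing: an aluminium base plate 100 by 90 mm, 14 mm thick, and on it a grey round boss 36 mm in diameter that carries the stud. Bracket, spacer and nut sit loose on it, each with at least 2 mm of play all round.
- pad_nut: Grey pad 76 mm (x) by 60 mm (y) with a red bar outline 48 by 22 mm, long side along the pad's x; fixed, 4 mm thick, may lie anywhere on the bench. Origin: centre of its underside, right below the outline's centre; z up (top face at z = 4 mm)
- pad_spacer: Grey pad 74 by 74 mm with a yellow ring outline 40 mm in diameter; fixed, 4 mm thick, may lie anywhere on the bench. Origin: centre of its underside, right below the outline's centre; z up (top face at z = 4 mm)
- pad_bracket: Grey pad 130 mm (x) by 64 mm (y) with a black outline 110 by 44 mm showing three holes, long side along the pad's x; fixed, 4 mm thick, may lie anywhere on the bench. Origin: centre of its underside, right below the outline's centre; z up (top face at z = 4 mm)
- pad_piston: Grey pad 82 by 82 mm with a blue disc outline 58 mm in diameter; fixed, 4 mm thick, may lie anywhere on the bench. Origin: centre of its underside, right below the outline's centre; z up (top face at z = 4 mm)
Things that resemble listed ones, but are neither listed nor needed, are in the scene too. What is shaped like the part that bears nut_c but green or purple is not meant.

How it is judged (in metres and radians):
On the way, in this order (a step that is already met when the one before it is completed fails the run):
1. the wing nut stands on its pad while the spacer and the bracket are still on the stud (horizontal distance between nut_c and pad_nut below 0.012 m and z of nut_c in the frame of pad_nut between 0.015 and 0.023 m and angle between nut_c's own z axis and vertical below 0.12 rad and angle between the x axis of nut_c and the x axis of pad_nut, either way round below 0.3 rad and horizontal distance between each of spacer_c, bracket_c and stud below 0.012 m and z of spacer_c in the frame of stud between 0.015 and 0.027 m and z of bracket_c in the frame of stud between -0.001 and 0.011 m), for 0.2 s.
2. the spacer lies on its pad while the bracket is still on the stud (horizontal distance between spacer_c and pad_spacer below 0.012 m and z of spacer_c in the frame of pad_spacer between 0.011 and 0.019 m and angle between spacer_c's own z axis and vertical below 0.12 rad and horizontal distance between bracket_c and stud below 0.012 m and z of bracket_c in the frame of stud between -0.001 and 0.011 m), for 0.2 s.
3. the bracket lies on its pad (horizontal distance between bracket_c and pad_bracket below 0.012 m and z of bracket_c in the frame of pad_bracket between 0.005 and 0.013 m and angle between bracket_c's own z axis and vertical below 0.12 rad and angle between the x axis of bracket_c and the x axis of pad_bracket, either way round below 0.3 rad), for 0.2 s.
At the end, for the whole second after the job is handed in: Nut, spacer, bracket and piston each rest on the top of their own pad, upright or flat within 0.12 rad, centred within 12 mm of the outline's centre, nut and bracket within 0.3 rad of the outline's long direction (either way round), all released and at rest (all of step 3 and horizontal distance between nut_c and pad_nut below 0.012 m and z of nut_c in the frame of pad_nut between 0.015 and 0.023 m and angle between each of nut_c, spacer_c, piston_c's own z axis and vertical below 0.12 rad and angle between the x axis of nut_c and the x axis of pad_nut, either way round below 0.3 rad and horizontal distance between spacer_c and pad_spacer below 0.012 m and z of spacer_c in the frame of pad_spacer between 0.011 and 0.019 m and horizontal distance between piston_c and pad_piston below 0.012 m and z of piston_c in the frame of pad_piston between 0.02 and 0.028 m and linear speed of each of nut, spacer, bracket, piston below 0.02 m/s); the robot touches nothing.
It also fails if it takes over 128 s, if anything falls off the work surface, if the arm or the gripper's body presses on something with over 40 N, if the wrist force passes 120 N, or if a joint passes its speed limit or range.

## Working session

There is one attempt and no reset: what is moved stays moved. The work goes in short steps, Python scripts to look and compute and a tool call to move; the robot and the scene stay as the last step left them, time stands still between calls to the robot, and variables do not carry over. Pictures are saved under pics/ and viewed, at most 14 in all, crops included, and the job is handed in when it is done.

Besides the shell and the picture viewer there is one more tool, called after "Emit:" as name([rows], argument=value, ...), one row to a line, values as JSON. send_rows: Moves the arm, as the interface text tells. Its arguments: {"type":"object","properties":{"plan":{"type":"array"},"claw":{"type":"number"},"force":{"type":"number"}},"required":["plan"]}

```bash
mkdir -p pics; cat > h.py <<'E'
import numpy as np, cv2, pickle
from cell import arm
from scipy.spatial.transform import Rotation as R
def snap(name,fn=None):
    s=arm.get_state(); c=arm.read_camera(name)
    if name=="wrist":
        T=np.eye(4); T[:3,:3]=R.from_euler('xyz',s['tcp_rot'],degrees=True).as_matrix(); T[:3,3]=s['ee_pos']
        c['T']=T@np.array(c['tool_from_camera'])
    if fn:
        cv2.imwrite(f'pics/{fn}.png',c['image'][:,:,::-1]); pickle.dump(c,open(f'pics/{fn}.pkl','wb'))
    return c
def load(fn): return pickle.load(open(f'pics/{fn}.pkl','rb'))
def ray(c,uv):
    K=np.array([[c['fx'],0,c['cx']],[0,c['fy'],c['cy']],[0,0,1.]])
    p=cv2.undistortPoints(np.array(uv,float).reshape(-1,1,2),K,np.array([c['k1'],0,0,0.])).reshape(-1,2)
    d=np.c_[p,np.ones(len(p))]@np.array(c['T'])[:3,:3].T
    return np.array(c['T'])[:3,3],d
def plane(c,uv,z):
    o,d=ray(c,uv); return o+d*((z-o[2])/d[:,2])[:,None]
def toTool(dx,dy,s=None):
    s=s or arm.get_state(); M=R.from_euler('xyz',s['tcp_rot'],degrees=True).as_matrix()
    return M.T@np.array([dx,dy,0])
E
python3 - <<'E'
from h import *
s=arm.get_state();print(s, arm.hold_point_z)
for n in ("scene","top","wrist"):
    c=snap(n,n+"0");print(n,np.round(c['T'],3).tolist(),c['fx'],c['k1'])
a=np.hstack([cv2.imread(f'pics/{n}0.png') for n in("scene","top")])
E
```

```text
{'t': 0.0, 'qpos': array([ 6.68351801e+01,  1.18842331e+01,  8.84061980e+01,  1.02518697e-03,
        7.98417032e+01, -8.62200657e+00]), 'dq': array([-0.0164923 ,  0.13883541,  0.00176372, -0.02608458, -0.00422103,
        0.07368767]), 'effort': array([ 1.98243819e-03, -3.83025384e+01, -2.91599858e+01, -3.57433601e-05,
        1.01922249e-02, -9.56727689e-06]), 'ee_pos': array([144.05476381, 555.81879758, 208.11440583]), 'tcp_rot': array([-1.79869510e+02, -2.08062110e-02,  1.65456981e+02]), 'contact_force': array([-0.2899896 ,  0.17498714,  0.09826597]), 'wrist_torque': array([ 0.01167752, -0.03268394,  0.00357719]), 'gripper_force': 0.0, 'width': 85.24264495380821} 18.700000000000003
scene [[-0.18, 0.729, -0.661, 1153.47], [0.984, 0.144, -0.108, 136.319], [0.017, -0.67, -0.743, 852.665], [0.0, 0.0, 0.0, 1.0]] 379.74731298882716 -0.05662655553581411
top [[-0.001, -0.99, 0.141, 295.086], [-1.0, 0.004, 0.02, -9.919], [-0.021, -0.141, -0.99, 1147.941], [0.0, 0.0, 0.0, 1.0]] 445.22798085407794 -0.0843247968065367
wrist [[0.25, 0.925, 0.285, 71.719], [0.968, -0.238, -0.076, 574.457], [-0.003, 0.295, -0.955, 371.953], [0.0, 0.0, 0.0, 1.0]] 336.8193776739555 -0.059940493319887295
```

View pics/top0.png

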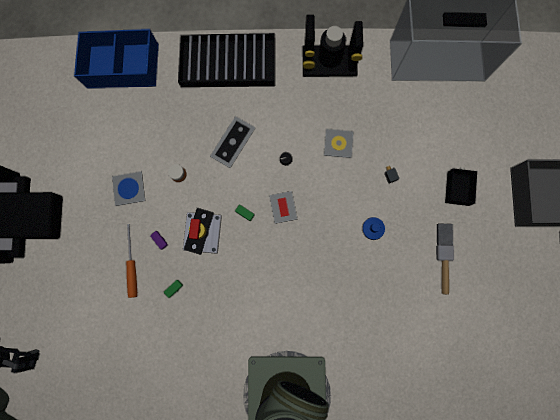

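View pics/scene0.png

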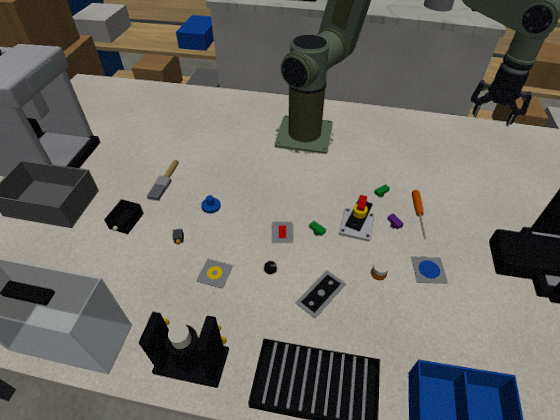

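The top view shows the stack at (200,230), the bracket pad at (233,141), the spacer pad (339,143), the nut pad (283,207), the piston pad (128,188) and the piston (374,228). The scene view agrees: the stack is at (360,210). Green and purple decoys lie nearby.

```bash
cat >> h.py <<'E'
HS={'red':[((0,120,80),(8,255,255)),((172,120,80),(180,255,255))],'yel':[((18,110,90),(32,255,255))],'blue':[((100,130,60),(125,255,255))],'black':[((0,0,0),(180,255,50))]}
def blobs(c,col,roi=None,mn=20):
    h=cv2.cvtColor(c['image'],cv2.COLOR_RGB2HSV); m=sum(cv2.inRange(h,*map(np.array,r)) for r in HS[col])
    if roi: x0,y0,x1,y1=roi; k=np.zeros_like(m); k[y0:y1,x0:x1]=255; m&=k
    cs,_=cv2.findContours(m,cv2.RETR_EXTERNAL,cv2.CHAIN_APPROX_NONE)
    return [q.reshape(-1,2) for q in sorted(cs,key=cv2.contourArea,reverse=True) if cv2.contourArea(q)>=mn]
def rect(c,q,z):
    P=plane(c,q,z)[:,:2]; (x,y),(w,h),a=cv2.minAreaRect(P.astype(np.float32))
    if w<h: w,h,a=h,w,a+90
    return np.round([x,y,w,h,(a+90)%180-90],1).tolist()
E
python3 - <<'E'
from h import *
c=load('top0')
for n,col,roi,z in [('pad_nut','red',(265,185,305,230),4),('nut','red',(180,205,225,260),107),('pad_sp','yel',(320,125,360,165),4),('pad_pi','blue',(110,165,150,210),4),('piston','blue',(355,210,395,250),12),('pad_br','black',(205,110,260,175),4),('bracket','black',(175,200,215,260),55)]:
    b=blobs(c,col,roi); print(n,[rect(c,q,z) for q in b[:3]])
E
```

```text
pad_nut [[473.8, 7.0, 46.9, 20.4, 11.0]]
nut [[407.1, 216.5, 46.1, 20.8, -6.3]]
pad_sp [[646.0, -141.7, 36.1, 34.6, -1.2]]
pad_pi [[526.4, 419.2, 55.5, 54.3, 89.6]]
piston [[417.7, -225.8, 54.3, 54.1, 89.7]]
pad_br [[651.2, 141.8, 108.4, 42.1, -31.0]]
bracket [[406.3, 215.2, 109.2, 46.5, -16.1]]
```

Emit:
send_rows([
  [-33.9, -26.3, 0, -8.2],
  [-33.9, -26.3, 0, -8.2],
  [-33.9, -26.3, 0, -8.2],
  [-33.9, -26.3, 0, -8.2],
  [-33.9, -26.3, 0, -8.2],
  [-33.9, -26.3, 0, -8.2],
  [-33.9, -26.3, 0, -8.2],
  [-33.9, -26.3, 0, -8.2],
  [-33.9, -26.3, 0, -8.2],
  [-33.9, -26.3, 0, -8.2],
  [-33.9, -26.3, 0, -8.2],
  [-33.9, -26.3, 0, -8.2],
], claw=1, force=40)

```text
t: 1.35
ee_pos: [405.7, 217.5, 209.0]
tcp_rot: [180.0, -0.1, 173.7]
contact_force: [0.2, -0.4, -1.0]
width: 85.6
gripper_force: 0.0
```

```bash
python3 - <<'E'
from h import *
s=arm.get_state();print(s['t'],s['ee_pos'],s['tcp_rot'])
c=snap('wrist','w1')
for col,z in(('red',107),('yel',77)):
    print(col,[(rect(c,q,z),q.mean(0)) for q in blobs(c,col)[:3]])
E
```

```text
1.35 [405.70970602 217.53429217 208.98836247] [ 1.79991994e+02 -5.36311860e-02  1.73714115e+02]
red [([407.0, 217.6, 47.1, 21.0, -5.7], array([278.34210526, 195.53947368])), ([434.9, 68.6, 34.5, 15.8, 10.6], array([111.8125, 244.0625]))]
yel [([405.9, 202.0, 29.0, 7.3, -6.8], array([261.84375, 187.5    ])), ([409.3, 233.1, 29.0, 6.4, -5.5], array([294.5625  , 187.484375]))]
```

View pics/w1.png

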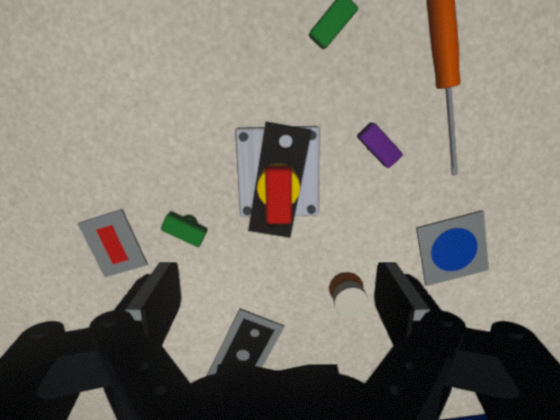

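The wrist view shows the nut bar at (278,195), centred over the stack within 1.5 mm of the top view's estimate. I'm descending now.

Emit:
send_rows([
  [-0.1, 0, 5, 0],
  [-0.1, 0, 9, 0],
  [-0.1, 0, 12, 0],
  [-0.1, 0, 12.7, 0],
  [-0.1, 0, 12.7, 0],
  [-0.1, 0, 12.7, 0],
])

```text
t: 2.0
ee_pos: [408.7, 217.8, 83.9]
tcp_rot: [179.9, 0.2, 173.7]
contact_force: [0.6, -0.1, 0.0]
width: 85.6
gripper_force: 0.0
```

Emit:
send_rows([
  [0, 0, 0, 0],
  [0, 0, 0, 0],
  [0, 0, 0, 0],
  [0, 0, 0, 0],
  [0, 0, 0, 0],
  [0, 0, 0, 0],
  [0, 0, 0, 0],
  [0, 0, 0, 0],
  [0, 0, 0, 0],
  [0, 0, 0, 0],
], claw=0, force=40)

```text
t: 3.0
ee_pos: [408.0, 216.9, 82.8]
tcp_rot: [180.0, 0.1, 173.7]
contact_force: [-0.8, 0.3, 4.9]
width: 19.6
gripper_force: 39.4
```

Emit:
send_rows([
  [0, 0, -1, 0],
  [0, 0, -2, 0],
  [0, 0, -4, 0],
  [0, 0, -7, 0],
  [0, 0, -10, 0],
  [0, 0, -10, 0],
  [0, 0, -10, 0],
])

```text
t: 3.7
ee_pos: [407.9, 216.9, 183.2]
tcp_rot: [180.0, 0.1, 173.7]
contact_force: [0.0, 0.7, -0.2]
width: 19.8
gripper_force: 39.1
```

```bash
python3 - <<'E'
from h import *
c=load('w1')
print(rect(c,blobs(c,'red')[1],4), rect(c,blobs(c,'blue')[0],4))
s=arm.get_state();print(s['ee_pos'],s['width'],s['tcp_rot'])
c=snap('wrist','w2')
print([(rect(c,q,55),q.mean(0)) for q in blobs(c,'black')[:4]],[(rect(c,q,77),q.mean(0)) for q in blobs(c,'yel')[:3]],[(q.mean(0),rect(c,q,4)) for q in blobs(c,'red')[:3]])
E
```

```text
[475.0, 7.9, 47.8, 22.0, 10.6] [526.8, 420.4, 56.6, 56.3, -45.2]
[407.86230748 216.88708224 183.17743013] 19.804451176181413 [1.79959141e+02 1.01412536e-01 1.73661607e+02]
[([587.9, 200.0, 701.2, 237.0, 83.7], array([279.12081274, 358.64305327])), ([379.2, 225.8, 49.3, 42.1, -15.8], array([284.00483092, 150.42512077])), ([434.9, 191.4, 38.9, 8.1, -19.0], array([252.3253012 , 217.37349398]))] [([405.3, 217.2, 38.3, 36.9, 83.7], array([278.09701493, 190.76119403])), ([573.3, -65.6, 31.6, 17.5, -61.7], array([ 30.78125, 371.5    ]))] [(array([277.29844961, 262.41860465]), [512.5, 204.8, 116.4, 51.0, -5.9]), (array([101.33333333, 250.6372549 ]), [474.4, 8.2, 47.6, 21.8, 10.5])]
```

View pics/w2.png

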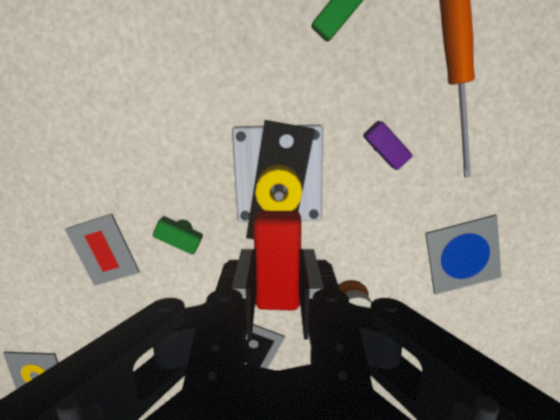

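The nut is held at (277,262), and the spacer and bracket stay on the stud. Next I carry the nut to its pad.

Emit:
send_rows([
  [-9, -20, 0, -16.9],
  [-9, -20, 0, -16.9],
  [-9, -20, 0, -16.9],
  [-9, -20, 0, -16.9],
  [-9, -20, 0, -16.9],
  [-9, -20, 0, -16.9],
  [-9, -20, 5, -16.9],
  [-9, -20, 10, -16.9],
  [-9, -20, 13, -16.9],
  [-9, -20, 15, -16.9],
  [-9, -20, 15, -16.9],
  [-9, -20, 15, -16.9],
])

```text
t: 4.95
ee_pos: [473.7, 8.8, 31.6]
tcp_rot: [179.9, -0.1, -169.4]
contact_force: [1.0, -0.2, -1.7]
width: 19.9
gripper_force: 39.3
```

Emit:
send_rows([
  [-0.15, -0.1, 1, 0],
  [-0.15, -0.1, 1.7, 0],
  [-0.15, -0.1, 2.1, 0],
  [-0.15, -0.1, 2.1, 0],
  [-0.15, -0.1, 2.1, 0],
])

```text
t: 5.45
ee_pos: [476.6, 7.3, 11.4]
tcp_rot: [-180.0, 0.0, -169.4]
contact_force: [-0.3, 0.4, -0.7]
width: 19.7
gripper_force: 39.3
```

Emit:
send_rows([
  [0, 0, 0, 0],
  [0, 0, 0, 0],
  [0, 0, 0, 0],
  [0, 0, 0, 0],
  [0, 0, -3, 0],
  [0, 0, -7, 0],
  [0, 0, -12, 0],
  [0, 0, -17, 0],
  [0, 0, -17, 0],
], claw=0.6)

```text
t: 6.35
ee_pos: [482.6, 6.4, 189.8]
tcp_rot: [-179.7, 0.9, -169.4]
contact_force: [1.3, 0.0, -1.0]
width: 51.3
gripper_force: 0.0
```

```bash
python3 - <<'E'
from h import *
s=arm.get_state();print(s['t'],s['ee_pos'],s['width'],s['tcp_rot'],s['contact_force'])
c=snap('wrist','w3')
print([(q.mean(0),rect(c,q,34)) for q in blobs(c,'red')[:3]],[(rect(c,q,77),q.mean(0)) for q in blobs(c,'yel')[:3]],[(rect(c,q,4),q.mean(0)) for q in blobs(c,'yel')[:3]])
E
```

```text
6.35 [482.60076767   6.43223054 189.82865267] 51.34757957106007 [-179.66047469    0.93284429 -169.42871093] [ 1.26212961  0.02428862 -1.04234295]
[(array([281.51428571, 166.6       ]), [472.3, 6.9, 51.9, 20.6, 10.8])] [([407.2, 215.1, 39.1, 38.3, -78.7], array([537.53174603, 149.55555556])), ([595.5, -112.3, 31.4, 31.4, 48.6], array([133.77011494, 279.56321839])), ([543.9, -219.4, 8.1, 6.8, -64.6], array([ 20.58333333, 209.16666667]))] [([407.5, 274.2, 49.5, 48.5, -78.7], array([537.53174603, 149.55555556])), ([645.7, -140.0, 39.8, 39.7, 48.6], array([133.77011494, 279.56321839])), ([580.4, -275.5, 10.3, 8.6, -64.6], array([ 20.58333333, 209.16666667]))]
```

View pics/w3.png

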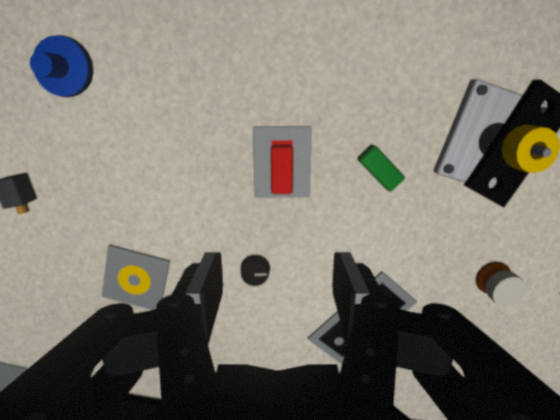

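The nut is on its pad at (282,166), lying along its outline. The spacer is at (537,150) and its pad at (134,280).

Emit:
send_rows([
  [3, 21.9, 0, 26.6],
  [3, 21.9, 0, 26.6],
  [3, 21.9, 0, 26.6],
  [3, 21.9, 0, 26.6],
  [3, 21.9, 0, 26.6],
  [3, 21.9, 0, 26.6],
  [3, 21.9, 5, 26.6],
  [3, 21.9, 7, 26.6],
  [3, 21.9, 7, 26.6],
  [3, 21.9, 7, 26.6],
], claw=1)

```text
t: 7.4
ee_pos: [406.6, 216.4, 110.7]
tcp_rot: [-179.9, -0.1, 163.9]
contact_force: [0.4, 0.7, -0.2]
width: 84.9
gripper_force: 0.0
```

```bash
python3 - <<'E'
from h import *
s=arm.get_state();print(s['t'],s['ee_pos'],s['width'],s['tcp_rot'])
c=snap('wrist','w4')
q=blobs(c,'yel')[0]; r=rect(c,q,77); print(r,q.mean(0), toTool(r[0]-s['ee_pos'][0],r[1]-s['ee_pos'][1]))
print([(rect(c,q,55),q.mean(0)) for q in blobs(c,'black')[:4]])
E
```

```text
7.4 [406.57198054 216.38319296 110.66554985] 84.90048313037995 [-1.79926689e+02 -8.42385216e-02  1.63918949e+02]
[407.8, 217.6, 39.5, 38.5, -16.0] [280.87058824 224.57647059] [-8.42747016e-01  1.50944602e+00  1.16115102e-03]
[([524.1, 183.9, 525.4, 166.8, 74.1], array([273.11097852, 361.97076372])), ([381.3, 225.9, 54.2, 43.3, -15.9], array([280.30847458, 170.30508475])), ([442.1, 207.4, 42.8, 36.8, 73.5], array([279.90521327, 263.07109005])), ([365.7, 300.8, 16.0, 2.6, -46.1], array([387.3877551 , 120.24489796]))]
```

Emit:
send_rows([
  [0, 0.1, 2.5, 0],
  [0, 0.1, 4, 0],
  [0, 0.1, 5.1, 0],
  [0, 0.1, 5.1, 0],
  [0, 0.1, 5.1, 0],
  [0, 0.1, 5.1, 0],
])

```text
t: 8.05
ee_pos: [408.4, 218.4, 61.5]
tcp_rot: [179.9, 0.1, 164.0]
contact_force: [0.7, -0.3, 0.2]
width: 85.9
gripper_force: 0.0
```

Emit:
send_rows([
  [0, 0, 0, 0],
  [0, 0, 0, 0],
  [0, 0, 0, 0],
  [0, 0, 0, 0],
  [0, 0, 0, 0],
  [0, 0, 0, 0],
  [0, 0, 0, 0],
  [0, 0, 0, 0],
], claw=0, force=40)

```text
t: 8.85
ee_pos: [407.2, 218.3, 60.4]
tcp_rot: [180.0, -0.0, 164.0]
contact_force: [0.8, 1.6, 0.0]
width: 4.0
gripper_force: 39.1
```

Emit:
send_rows([
  [0, 0, -0.5, 0],
  [0, 0, -1.2, 0],
  [0, 0, -2.5, 0],
  [0, 0, -5, 0],
  [0, 0, -8, 0],
  [0, 0, -12, 0],
  [0, 0, -12, 0],
  [0, 0, -12, 0],
  [0, 0, -12, 0],
])

```text
t: 9.75
ee_pos: [406.7, 217.9, 180.2]
tcp_rot: [-180.0, -0.0, 164.0]
contact_force: [-0.5, 0.4, -0.6]
width: 0.1
gripper_force: 0.0
```

```bash
python3 - <<'E'
from h import *
s=arm.get_state();print(s['t'],s['ee_pos'],s['width'],s['tcp_rot'])
c=snap('wrist','w5')
print([(rect(c,q,55),q.mean(0)) for q in blobs(c,'black')[:4]])
E
```

```text
9.75 [406.68422075 217.86883208 180.22472449] 0.0958176294276759 [-1.79974768e+02 -1.84774673e-02  1.63959056e+02]
[([578.2, 171.7, 691.5, 233.8, 74.0], array([279.6268141 , 362.79958535])), ([379.7, 225.8, 50.2, 42.0, -16.0], array([277.68055556, 152.89814815])), ([440.7, 207.2, 42.1, 37.5, 72.7], array([277.32335329, 226.29341317]))]
```

View pics/w5.png

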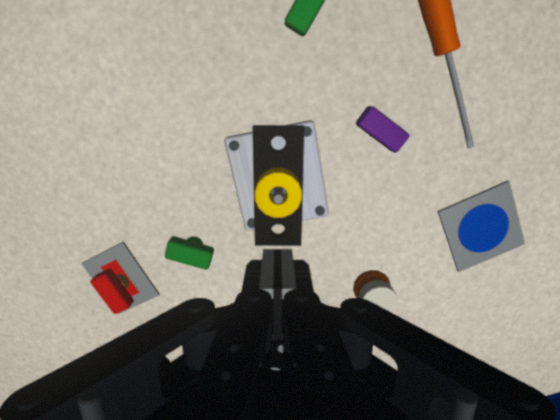

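The spacer still sits on the stud at (278,194). The fingers slid over it and closed on the stud. The nut still stands on its pad at (112,290). I'll use the depth images I already have to check how far the fingertips reach at each opening.

```bash
python3 - <<'E'
from h import *
for f in ('w1','w3','w2','w5'):
    c=load(f); d=c['depth']; v,u=np.nonzero(d>0)
    o,r=ray(c,np.c_[u,v]); Tc=np.array(c['tool_from_camera']); 
    T=np.array(c['T']); p=(r@T[:3,:3])*d[v,u][:,None]; p=p@Tc[:3,:3].T+Tc[:3,3]
    k=(p[:,2]<25)&(p[:,2]>-60)&(abs(p[:,0])<14)&(abs(p[:,1])<62)
    q=p[k]; print(f,len(q))
    for y0 in range(-60,60,6):
        m=q[(q[:,1]>=y0)&(q[:,1]<y0+6)]
        if len(m)>4: print(y0,len(m),np.round(np.percentile(m[:,2],[5,50,98]),1),end='; ')
    print()
E
```

```text
w1 3647
-60 178 [-59.1 -52.4 -42. ]; -54 200 [-59.  -50.5 -38.7]; -48 1455 [-59.1 -49.5 -35.4]; 36 364 [-59.1 -51.8 -36.7]; 42 1158 [-59.1 -48.2 -35.1]; 48 189 [-59.3 -51.3 -40.5]; 54 103 [-59.3 -53.1 -42.7]; 
w3 3788
-42 290 [-55.  -44.8 -32.4]; -36 374 [-58.8 -46.5 -29.9]; -30 1218 [-58.8 -45.8 -26.2]; 24 1393 [-59.  -46.  -26.4]; 30 331 [-57.7 -45.6 -30.8]; 36 182 [-54.9 -45.8 -33.1]; 
w2 5721
-30 6 [-52.  -48.4 -41.4]; -24 416 [-51.3 -41.6 -28.2]; -18 599 [-58.7 -46.8 -25.3]; -12 1224 [-58.8 -32.4 -21.7]; -6 693 [-24.3 -23.4 -22.2]; 0 696 [-24.4 -23.5 -22.3]; 6 1255 [-58.8 -39.1 -22.3]; 12 497 [-58.2 -44.1 -25.5]; 18 335 [-51.2 -41.7 -28.4]; 
w5 2784
-18 144 [-52.4 -43.4 -30.6]; -12 433 [-55.4 -42.  -27.6]; -6 909 [-59.2 -52.6 -26.9]; 0 808 [-59.2 -50.1 -26.7]; 6 407 [-51.6 -41.4 -27.9]; 12 83 [-52.5 -43.2 -31.3];
```

```bash
python3 - <<'E'
from h import *
for f,us in (('w5',(268,288)),('w3',(345,212)),('w1',(390,))):
  c=load(f); Tc=np.array(c['tool_from_camera']);T=np.array(c['T'])
  for u in us:
    print(f,u)
    for v in range(236,300,5):
        d=c['depth'][v,u]; o,r=ray(c,[(u,v)]); p=(r@T[:3,:3]*d)@Tc[:3,:3].T+Tc[:3,3]
        print(v,round(float(d)),np.round(p[0]).astype(int),end=' | ')
    print()
E
```

```text
w5 268
236 313 [-47  -9 126] | 241 314 [-52  -9 126] | 246 375 [-82 -11 181] | 251 150 [ 10  -5 -27] | 256 144 [ 11  -4 -33] | 261 140 [ 11  -4 -37] | 266 134 [ 11  -4 -43] | 271 131 [ 11  -4 -46] | 276 127 [ 11  -4 -51] | 281 124 [ 10  -4 -54] | 286 122 [ 10  -4 -56] | 291 120 [  9  -4 -58] | 296 0 [  75   -1 -164] | 
w5 288
236 314 [-48  10 128] | 241 315 [-52  10 126] | 246 375 [-82  12 180] | 251 0 [  75   -1 -164] | 256 144 [ 10   4 -33] | 261 140 [ 10   4 -37] | 266 136 [ 10   4 -41] | 271 131 [ 11   4 -46] | 276 128 [ 10   4 -50] | 281 125 [ 10   4 -53] | 286 120 [ 11   3 -58] | 291 116 [ 11   3 -62] | 296 112 [ 12   3 -65] | 
w3 345
236 383 [-74  77 191] | 241 385 [-80  77 191] | 246 388 [-87  78 192] | 251 391 [-94  78 193] | 256 144 [ 11  28 -33] | 261 139 [ 11  27 -38] | 266 135 [ 11  27 -42] | 271 132 [ 11  26 -46] | 276 128 [ 10  25 -49] | 281 125 [ 10  25 -53] | 286 126 [  8  25 -53] | 291 127 [  6  25 -52] | 296 125 [  5  25 -54] | 
w3 212
236 384 [-75 -75 192] | 241 385 [-80 -76 192] | 246 388 [-87 -76 193] | 251 390 [-94 -77 193] | 256 144 [ 11 -29 -33] | 261 140 [ 10 -28 -37] | 266 136 [ 11 -27 -42] | 271 132 [ 11 -26 -46] | 276 131 [  9 -26 -47] | 281 132 [  6 -26 -46] | 286 131 [  5 -26 -48] | 291 131 [  3 -26 -48] | 296 132 [  1 -26 -49] | 
w1 390
236 403 [-82 135 210] | 241 405 [-89 136 210] | 246 407 [-95 137 210] | 251 409 [-102  137  210] | 256 412 [-109  138  210] | 261 413 [-115  139  210] | 266 135 [ 11  45 -42] | 271 131 [ 11  44 -47] | 276 128 [ 11  43 -50] | 281 126 [ 10  42 -52] | 286 126 [  8  42 -53] | 291 126 [  6  42 -54] | 296 126 [  4  42 -54] |
```

Depth puts the visible fingertips about 25 mm above the reported TCP, which would explain the miss. I'll check that independently with the scene camera.

```bash
python3 - <<'E'
from h import *
for n in ('scene','top'):
    s=arm.get_state(); c=snap(n,n+'1'); d=c['depth']; v,u=np.nonzero(d>0)
    o,r=ray(c,np.c_[u,v]); p=o+r*d[v,u][:,None]
    k=(np.hypot(p[:,0]-s['ee_pos'][0],p[:,1]-s['ee_pos'][1])<30)&(p[:,2]>130)
    print(n,s['ee_pos'],k.sum(),np.round(np.sort(p[k,2])[:60:4],1), np.round(p[k][np.argsort(p[k,2])[:5]],0).tolist())
im=cv2.imread('pics/scene1.png')[100:280,260:480]; cv2.imwrite('pics/sc1c.png',cv2.resize(im,None,fx=3.3,fy=3.3))
E
```

```text
scene [406.21798379 217.73132351 179.48041489] 1076 [201.5 204.6 207.1 208.3 210.7 211.5 212.6 214.  215.1 216.7 217.3 218.3
 218.9 220.1 222. ] [[417.0, 219.0, 202.0], [417.0, 222.0, 203.0], [416.0, 211.0, 203.0], [414.0, 208.0, 204.0], [417.0, 214.0, 205.0]]
top [406.08961844 217.70444523 179.14610804] 1400 [250.7 540.7 541.4 541.8 542.6 542.9 543.  543.3 543.7 544.1 544.5 544.7
 544.8 544.9 545. ] [[386.0, 197.0, 251.0], [390.0, 198.0, 256.0], [387.0, 195.0, 259.0], [389.0, 193.0, 266.0], [379.0, 204.0, 541.0]]
```

View pics/sc1c.png

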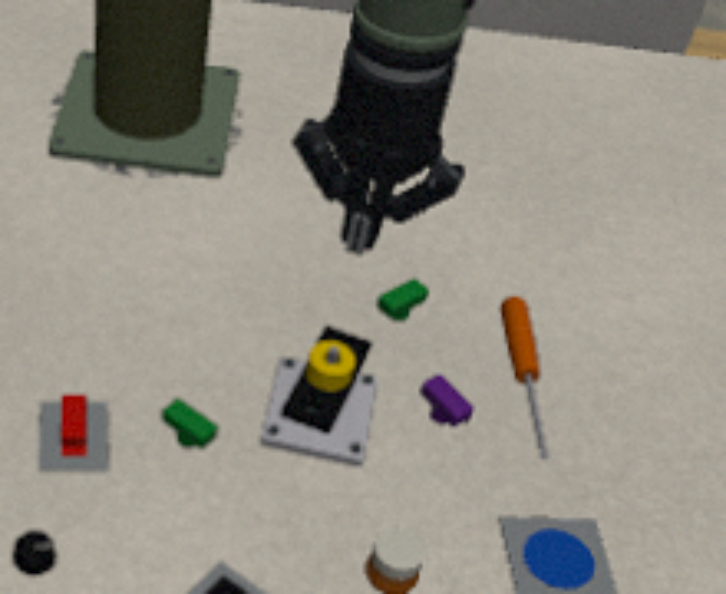

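The scene view puts the shut tips at about z=201 with TCP z=179.5. So the real tips sit about 22 mm (shut) to 26 mm (40 mm wide) above the reported TCP. The nut and spacer stand undisturbed. I'll go in lower by that amount.

Emit:
send_rows([
  [0, 0, 0, 0],
  [0, 0, 0, 0],
  [0, 0, 0, 0],
  [0, 0, 0, 0],
  [0, 0, 4, 0],
  [0, 0, 8, 0],
  [0, 0, 11, 0],
  [0, 0, 13, 0],
  [0, 0, 14.5, 0],
  [0, 0, 14.5, 0],
  [0, 0, 14.5, 0],
], claw=1)

```text
t: 11.0
ee_pos: [407.3, 218.1, 35.4]
tcp_rot: [-180.0, -0.0, 164.0]
contact_force: [-0.1, 0.5, 1.0]
width: 85.4
gripper_force: 0.0
```

Emit:
send_rows([
  [0, 0, 0, 0],
  [0, 0, 0, 0],
  [0, 0, 0, 0],
  [0, 0, 0, 0],
  [0, 0, 0, 0],
  [0, 0, 0, 0],
  [0, 0, 0, 0],
  [0, 0, 0, 0],
], claw=0, force=30)

```text
t: 11.8
ee_pos: [408.0, 218.4, 36.3]
tcp_rot: [180.0, 0.1, 164.0]
contact_force: [-1.5, 0.5, 6.6]
width: 38.4
gripper_force: 30.6
```

Emit:
send_rows([
  [0, 0, -0.5, 0],
  [0, 0, -1.2, 0],
  [0, 0, -2.5, 0],
  [0, 0, -5, 0],
  [0, 0, -8, 0],
  [0, 0, -12, 0],
  [0, 0, -13, 0],
  [0, 0, -13, 0],
  [0, 0, -13, 0],
])

```text
t: 12.7
ee_pos: [406.4, 217.9, 164.6]
tcp_rot: [-180.0, -0.1, 164.0]
contact_force: [0.5, -0.4, 0.0]
width: 38.3
gripper_force: 30.2
```

```bash
python3 - <<'E'
from h import *
s=arm.get_state();print(s['t'],s['ee_pos'],s['width'],s['tcp_rot'])
c=snap('wrist','w6')
print([(rect(c,q,55),q.mean(0)) for q in blobs(c,'black')[:4]],[(q.mean(0),rect(c,q,s['ee_pos'][2]+41)) for q in blobs(c,'yel')[:3]])
print(toTool(646-s['ee_pos'][0],-140.5-s['ee_pos'][1]))
E
```

```text
12.7 [406.36550163 217.85829416 164.62198596] 38.32874777498341 [-1.79958274e+02 -6.01999276e-02  1.63960836e+02]
[([565.4, 174.3, 654.8, 219.0, 74.1], array([277.44408775, 357.19903692])), ([397.5, 220.1, 89.2, 42.0, -16.6], array([277.72039474, 178.55263158]))] [(array([277.52755906, 283.24409449]), [405.2, 217.7, 38.2, 38.2, 74.1])]
[-329.33232084 -278.18238509   -0.37799173]
```

View pics/w6.png

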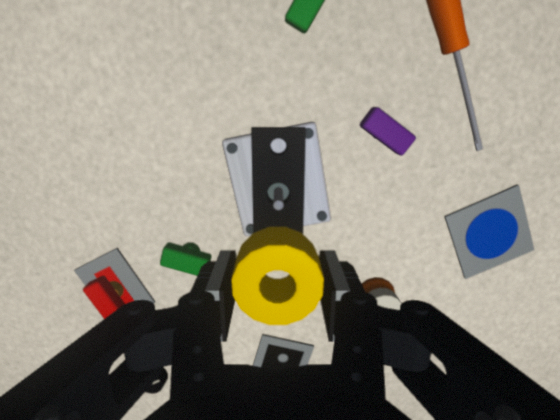

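The spacer is held at (278,283) and the bracket rests on the stud at (278,185). Next the spacer goes to its pad.

Emit:
send_rows([
  [-32.9, -27.8, 0, 0],
  [-32.9, -27.8, 0, 0],
  [-32.9, -27.8, 0, 0],
  [-32.9, -27.8, 0, 0],
  [-32.9, -27.8, 0, 0],
  [-32.9, -27.8, 0, 0],
  [-32.9, -27.8, 0, 0],
  [-32.9, -27.8, 0, 0],
  [-32.9, -27.8, 0, 0],
  [-32.9, -27.8, 0, 0],
  [-32.9, -27.8, 5, 0],
  [-32.9, -27.8, 10, 0],
])

```text
t: 13.95
ee_pos: [647.0, -139.8, 64.5]
tcp_rot: [180.0, 0.1, 163.9]
contact_force: [0.1, 0.5, -1.6]
width: 38.4
gripper_force: 30.3
```

Emit:
send_rows([
  [0, 0, 3, 0],
  [0, 0, 5, 0],
  [0, 0, 6, 0],
  [0, 0, 6, 0],
  [0, 0, 6, 0],
])

```text
t: 14.45
ee_pos: [646.9, -139.7, 5.9]
tcp_rot: [180.0, 0.0, 164.0]
contact_force: [0.2, -0.9, -0.1]
width: 38.4
gripper_force: 30.3
```

Emit:
send_rows([
  [0, 0, 1, 0],
  [0, 0, 1.7, 0],
  [0, 0, 2, 0],
  [0, 0, 2, 0],
  [0, 0, 2, 0],
])

```text
t: 14.95
ee_pos: [646.7, -140.1, -14.6]
tcp_rot: [-180.0, 0.0, 164.0]
contact_force: [-0.1, 0.3, -0.3]
width: 38.5
gripper_force: 30.3
```

Emit:
send_rows([
  [0, 0, 0, 0],
  [0, 0, 0, 0],
  [0, 0, 0, 0],
  [0, 0, 0, 0],
  [0, 0, -3, 0],
  [0, 0, -7, 0],
  [0, 0, -12, 0],
  [0, 0, -17, 0],
  [0, 0, -19, 0],
  [0, 0, -19, 0],
  [0, 0, -19, 0],
], claw=0.8)

```text
t: 16.05
ee_pos: [646.3, -139.9, 175.0]
tcp_rot: [180.0, -0.0, 164.0]
contact_force: [0.1, -0.4, -0.8]
width: 68.5
gripper_force: 0.0
```

```bash
python3 - <<'E'
from h import *
s=arm.get_state();print(s['t'],s['ee_pos'],s['width'],s['tcp_rot'])
c=snap('wrist','w7')
print([(q.mean(0),rect(c,q,26)) for q in blobs(c,'yel')[:3]])
print(toTool(407-s['ee_pos'][0],217.8-s['ee_pos'][1]))
E
```

```text
16.05 [ 646.26626455 -139.88553971  175.04686864] 68.54829818548237 [ 1.79999774e+02 -6.23452187e-03  1.63959172e+02]
[(array([277.2231405 , 178.69421488]), [644.0, -140.1, 41.9, 38.3, -16.0]), (array([432.01886792, 402.60377358]), [970.7, -32.9, 28.2, 17.5, -87.8]), (array([130.72727273, 144.24242424]), [574.3, -262.3, 10.6, 10.1, -65.4])]
[328.79679402 277.63027733   1.17814307]
```

View pics/w7.png

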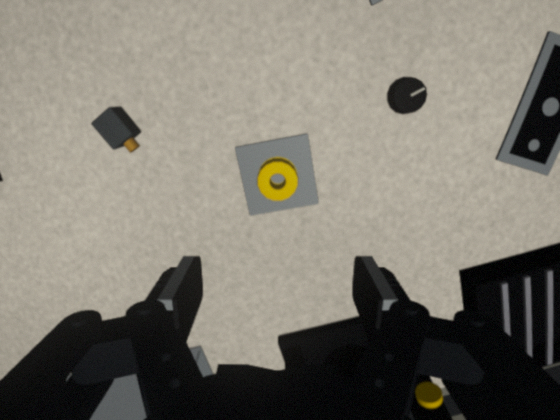

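The spacer lies centred on its pad at (277,180). I'm going back for the bracket.

Emit:
send_rows([
  [32.9, 27.8, 0, 0],
  [32.9, 27.8, 0, 0],
  [32.9, 27.8, 0, 0],
  [32.9, 27.8, 0, 0],
  [32.9, 27.8, 0, 0],
  [32.9, 27.8, 0, 0],
  [32.9, 27.8, 0, 0],
  [32.9, 27.8, 0, 0],
  [32.9, 27.8, 0, 0],
  [32.9, 27.8, 0, 0],
  [32.9, 27.8, 4, 0],
  [32.9, 27.8, 4, 0],
], claw=1)

```text
t: 17.3
ee_pos: [401.9, 216.1, 129.3]
tcp_rot: [-179.5, -0.6, 164.0]
contact_force: [-1.3, -0.4, -0.6]
width: 85.3
gripper_force: 0.0
```

```bash
python3 - <<'E'
from h import *
s=arm.get_state();print(s['t'],s['ee_pos'],s['width'],s['tcp_rot'])
c=snap('wrist','w8')
for q in blobs(c,'black',(200,90,360,275))[:3]:
    r=rect(c,q,55); print(r,q.mean(0),toTool(r[0]-s['ee_pos'][0],r[1]-s['ee_pos'][1]))
E
```

```text
17.3 [401.91538718 216.05542615 129.27446505] 85.25914022016052 [-179.54445767   -0.63902317  163.96818789]
[406.2, 217.8, 106.6, 43.1, -16.5] [282.90575916 205.05235602] [-3.63431875  2.86198876 -0.04682406]
```

Emit:
send_rows([
  [0, 0, 3, 0],
  [0, 0, 6, 0],
  [0, 0, 8, 0],
  [0, 0, 9.5, 0],
  [0, 0, 9.5, 0],
  [0, 0, 9.5, 0],
])

```text
t: 17.95
ee_pos: [408.0, 217.7, 40.8]
tcp_rot: [180.0, 0.0, 163.9]
contact_force: [0.6, 0.5, 0.8]
width: 85.2
gripper_force: 0.0
```

Emit:
send_rows([
  [0.1, 0, 0.8, 0],
  [0.1, 0, 1.4, 0],
  [0.1, 0, 1.4, 0],
  [0.1, 0, 1.4, 0],
])

```text
t: 18.35
ee_pos: [406.1, 218.4, 26.3]
tcp_rot: [-180.0, -0.0, 164.0]
contact_force: [0.7, 0.4, -0.0]
width: 85.4
gripper_force: 0.0
```

Emit:
send_rows([
  [0, 0, 0, 0],
  [0, 0, 0, 0],
  [0, 0, 0, 0],
  [0, 0, 0, 0],
  [0, 0, 0, 0],
  [0, 0, 0, 0],
  [0, 0, 0, 0],
  [0, 0, 0, 0],
], claw=0, force=40)

```text
t: 19.15
ee_pos: [406.6, 218.6, 26.8]
tcp_rot: [180.0, 0.0, 164.0]
contact_force: [-1.6, -0.0, 5.3]
width: 42.1
gripper_force: 41.0
```

Emit:
send_rows([
  [0, 0, -0.5, 0],
  [0, 0, -1.2, 0],
  [0, 0, -2.5, 0],
  [0, 0, -5, 0],
  [0, 0, -8, 0],
  [0, 0, -12, 0],
  [0, 0, -13, 0],
  [0, 0, -13, 0],
  [0, 0, -13, 0],
])

```text
t: 20.05
ee_pos: [405.4, 218.1, 155.6]
tcp_rot: [-180.0, -0.1, 164.0]
contact_force: [0.8, 0.4, -0.6]
width: 42.3
gripper_force: 40.8
```

```bash
python3 - <<'E'
from h import *
s=arm.get_state();print(s['t'],s['ee_pos'],s['width'],s['tcp_rot'])
c=snap('wrist','w9')
c2=load('w7') 
c1=load('top0')
print(toTool(651.2-s['ee_pos'][0],141.8-s['ee_pos'][1]))
E
```

```text
20.05 [405.39198667 218.11586071 155.61749431] 42.33275788560589 [-1.79957360e+02 -6.26663837e-02  1.63956712e+02]
[-257.32459169   -5.41385899   -0.65928198]
```

View pics/w9.png

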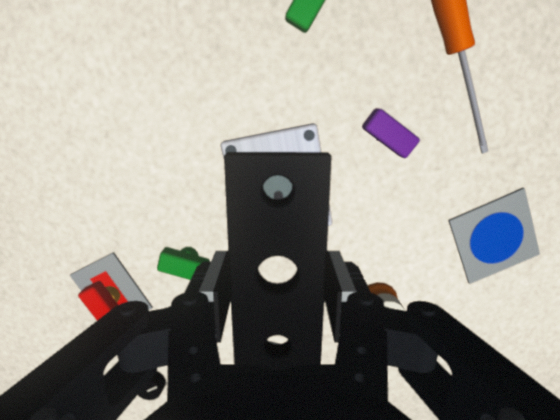

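The bracket is held level, with its centre hole at (277,268). I'm carrying it to its pad with a 15° turn.

Emit:
send_rows([
  [-25.7, -0.4, 0, 15],
  [-25.7, -0.4, 0, 15],
  [-25.7, -0.4, 0, 15],
  [-25.7, -0.4, 0, 15],
  [-25.7, -0.4, 0, 15],
  [-25.7, -0.4, 0, 15],
  [-25.7, -0.4, 4, 15],
  [-25.7, -0.4, 8, 15],
  [-25.7, -0.4, 11, 15],
  [-25.7, -0.4, 13, 15],
  [-25.7, -0.4, 13, 15],
  [-25.7, -0.4, 13, 15],
])

```text
t: 21.3
ee_pos: [650.5, 143.7, 24.8]
tcp_rot: [-179.9, -0.2, 149.0]
contact_force: [0.1, 0.7, -0.0]
width: 42.2
gripper_force: 40.8
```

Emit:
send_rows([
  [0, 0, 1.5, 0],
  [0, 0, 2.5, 0],
  [0, 0, 3, 0],
  [0, 0, 3.3, 0],
  [0, 0, 3.3, 0],
])

```text
t: 21.8
ee_pos: [651.7, 143.5, -7.2]
tcp_rot: [-180.0, -0.0, 149.0]
contact_force: [0.6, -0.3, -0.9]
width: 42.2
gripper_force: 40.8
```

Emit:
send_rows([
  [0, 0, 0.3, 0],
  [0, 0, 0.6, 0],
  [0, 0, 0.6, 0],
  [0, 0, 0.6, 0],
])

```text
t: 22.2
ee_pos: [652.1, 143.5, -12.7]
tcp_rot: [-180.0, 0.0, 149.0]
contact_force: [0.2, 0.5, -0.6]
width: 42.2
gripper_force: 40.8
```

Emit:
send_rows([
  [0, 0, 0, 0],
  [0, 0, 0, 0],
  [0, 0, 0, 0],
  [0, 0, 0, 0],
  [0, 0, -3, 0],
  [0, 0, -7, 0],
  [0, 0, -12, 0],
  [0, 0, -17, 0],
  [0, 0, -20, 0],
  [0, 0, -20, 0],
  [0, 0, -20, 0],
  [0, 0, -20, 0],
], claw=0.85)

```text
t: 23.4
ee_pos: [650.6, 143.4, 185.0]
tcp_rot: [-179.9, -0.2, 149.0]
contact_force: [0.1, 0.6, -1.3]
width: 72.3
gripper_force: 0.0
```

```bash
python3 - <<'E'
from h import *
s=arm.get_state();print(s['t'],s['ee_pos'],s['width'],s['tcp_rot'])
c=snap('wrist','w10')
print([(q.mean(0),rect(c,q,14)) for q in blobs(c,'black',(180,60,380,280),200)[:3]])
print(toTool(418-s['ee_pos'][0],-225-s['ee_pos'][1]))
E
```

```text
23.4 [650.61539868 143.36430935 185.00566412] 72.27696795623943 [-179.8655688    -0.18473116  148.95718336]
[(array([278.35664336, 175.26923077]), [652.5, 142.6, 108.4, 41.4, -31.2]), (array([367.28358209, 271.08955224]), [793.5, 177.0, 24.9, 23.1, -31.4]), (array([188.24590164, 270.60655738]), [688.7, 1.8, 25.0, 17.5, -30.7])]
[   9.31242097 -435.56137782    1.32403388]
```

View pics/w10.png

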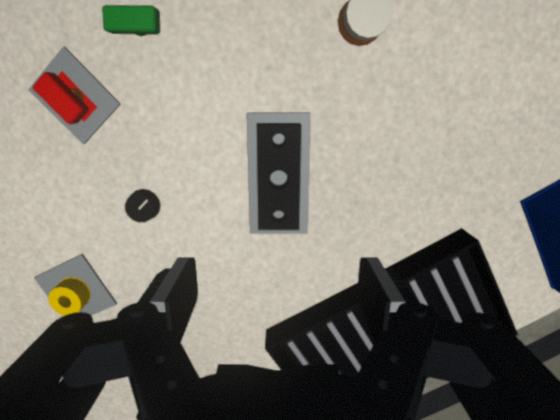

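The bracket lies on its outline at (278,176). On to the piston.

Emit:
send_rows([
  [0.9, -43.5, 0, 0],
  [0.9, -43.5, 0, 0],
  [0.9, -43.5, 0, 0],
  [0.9, -43.5, 0, 0],
  [0.9, -43.5, 0, 0],
  [0.9, -43.5, 0, 0],
  [0.9, -43.5, 0, 0],
  [0.9, -43.5, 0, 0],
  [0.9, -43.5, 0, 0],
  [0.9, -43.5, 0, 0],
  [0.9, -43.5, 5, 0],
  [0.9, -43.5, 5, 0],
], claw=1)

```text
t: 24.65
ee_pos: [414.9, -220.2, 130.3]
tcp_rot: [179.9, -0.9, 148.9]
contact_force: [-0.8, 1.5, -0.5]
width: 85.2
gripper_force: 0.0
```

Emit:
send_rows([
  [0, 0, 0, 0],
  [0, 0, 0, 0],
])

```text
t: 24.85
ee_pos: [421.1, -224.5, 138.3]
tcp_rot: [-180.0, 0.1, 149.0]
contact_force: [0.7, -0.2, 0.3]
width: 85.4
gripper_force: 0.0
```

```bash
python3 - <<'E'
from h import *
s=arm.get_state();print(s['t'],s['ee_pos'],s['width'],s['tcp_rot'])
c=snap('wrist','w11')
q=blobs(c,'blue')[0]; r=rect(c,q,13); print(q.mean(0),r)
# stem: shaded by depth, top face z~40
d=c['depth'];x,y,w,h=cv2.boundingRect(q);vv,uu=np.mgrid[y:y+h,x:x+w];vv=vv.ravel();uu=uu.ravel()
o,rr=ray(c,np.c_[uu,vv]);p=o+rr*d[vv,uu][:,None];k=(abs(p[:,2]-40)<4)&(d[vv,uu]>0);P=p[k][:,:2];print(k.sum(),(P.min(0)+P.max(0))/2,P.max(0)-P.min(0))
m=(P.min(0)+P.max(0))/2;print(toTool(m[0]-s['ee_pos'][0],m[1]-s['ee_pos'][1]))
E
```

```text
24.85 [ 421.12240504 -224.52780282  138.29352556] 85.42314146161058 [-1.79995332e+02  8.27283318e-02  1.49021082e+02]
[275.05113636 182.10227273] [416.8, -224.7, 56.2, 54.9, -30.9]
563 [ 417.9222942  -224.92389907] [21.62028547 21.53241896]
[ 2.53975788 -1.98675287 -0.0066775 ]
```

Emit:
send_rows([
  [0.2, -0.2, 4, 0],
  [0.2, -0.2, 8, 0],
  [0.2, -0.2, 11, 0],
  [0.2, -0.2, 12.5, 0],
  [0.2, -0.2, 12.5, 0],
  [0.2, -0.2, 12.5, 0],
])

```text
t: 25.5
ee_pos: [418.8, -226.0, 13.7]
tcp_rot: [-180.0, 0.2, 149.0]
contact_force: [0.3, 0.5, 0.4]
width: 85.3
gripper_force: 0.0
```

Emit:
send_rows([
  [0, 0, 0.5, 0],
  [0, 0, 1, 0],
  [0, 0, 1, 0],
])

```text
t: 25.8
ee_pos: [417.4, -225.3, 2.4]
tcp_rot: [-180.0, 0.0, 149.0]
contact_force: [-0.2, 0.3, -0.2]
width: 86.0
gripper_force: 0.0
```

Emit:
send_rows([
  [0, 0, 0, 0],
  [0, 0, 0, 0],
  [0, 0, 0, 0],
  [0, 0, 0, 0],
  [0, 0, 0, 0],
  [0, 0, 0, 0],
  [0, 0, 0, 0],
  [0, 0, 0, 0],
  [0, 0, 0, 0],
  [0, 0, 0, 0],
], claw=0, force=40)

```text
t: 26.8
ee_pos: [417.6, -225.5, 2.6]
tcp_rot: [-180.0, 0.0, 149.0]
contact_force: [0.1, -1.0, 3.6]
width: 20.2
gripper_force: 39.5
```

Emit:
send_rows([
  [0, 0, -0.5, 0],
  [0, 0, -1.2, 0],
  [0, 0, -2.5, 0],
  [0, 0, -5, 0],
  [0, 0, -8, 0],
  [0, 0, -12, 0],
  [0, 0, -16, 0],
  [0, 0, -16, 0],
  [0, 0, -16, 0],
])

```text
t: 27.7
ee_pos: [418.1, -225.8, 164.2]
tcp_rot: [-180.0, 0.2, 149.0]
contact_force: [-0.1, 0.9, -0.2]
width: 20.3
gripper_force: 39.2
```

```bash
python3 - <<'E'
from h import *
s=arm.get_state();print(s['t'],s['ee_pos'],s['width'],s['tcp_rot'])
c=snap('wrist','w12')
print([(q.mean(0),rect(c,q,s['ee_pos'][2]+13)) for q in blobs(c,'blue')[:2]])
print(toTool(526.8-s['ee_pos'][0],420.2-s['ee_pos'][1]))
E
```

```text
27.7 [ 418.0815542  -225.75264404  164.24667762] 20.288759917542883 [-179.97246803    0.2188575   148.9633795 ]
[(array([278.16828479, 249.24595469]), [414.0, -224.9, 55.2, 52.4, -67.7])]
[2.39898680e+02 6.09526982e+02 1.35256396e-02]
```

View pics/w12.png

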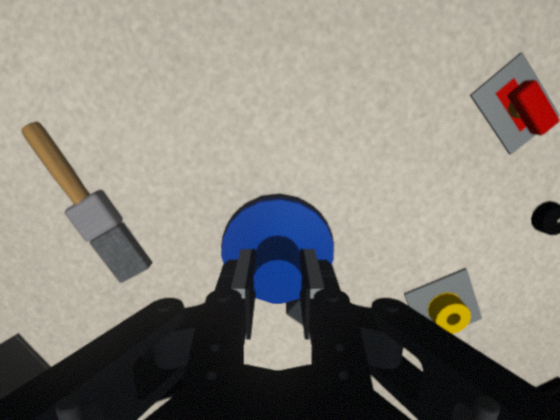

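The piston is held at (278,260). I'm taking it to its pad.

Emit:
send_rows([
  [24, 61, 0, 0],
  [24, 61, 0, 0],
  [24, 61, 0, 0],
  [24, 61, 0, 0],
  [24, 61, 0, 0],
  [24, 61, 0, 0],
  [24, 61, 0, 0],
  [24, 61, 0, 0],
  [24, 61, 0, 0],
  [24, 61, 0, 0],
  [24, 61, 0, 0],
  [24, 61, 0, 0],
])

```text
t: 28.95
ee_pos: [515.3, 367.7, 159.4]
tcp_rot: [-179.7, -0.1, 149.0]
contact_force: [0.4, 0.6, 0.2]
width: 20.4
gripper_force: 39.3
```

```bash
python3 - <<'E'
from h import *
s=arm.get_state();print(s['ee_pos'],toTool(526.8-s['ee_pos'][0],420.2-s['ee_pos'][1]))
E
```

```text
[515.27327375 367.68536209 159.39926404] [17.18740054 50.9432027  -0.18966649]
```

Emit:
send_rows([
  [1.7, 5, 0, 0],
  [1.7, 5, 0, 0],
  [1.7, 5, 4, 0],
  [1.7, 5, 8, 0],
  [1.7, 5, 11, 0],
  [1.7, 5, 12, 0],
  [1.7, 5, 12, 0],
  [1.7, 5, 12, 0],
])

```text
t: 29.75
ee_pos: [529.0, 418.1, 43.3]
tcp_rot: [179.9, 0.0, 148.9]
contact_force: [0.4, 0.1, -0.2]
width: 20.2
gripper_force: 39.4
```

```bash
python3 - <<'E'
from h import *
s=arm.get_state();print(s['ee_pos'],toTool(526.8-s['ee_pos'][0],420.2-s['ee_pos'][1]))
E
```

```text
[529.01004381 418.07821378  43.30653946] [ 2.98790100e+00  6.77285881e-01 -1.36570034e-03]
```

Emit:
send_rows([
  [0.3, 0.1, 2, 0],
  [0.3, 0.1, 3, 0],
  [0.3, 0.1, 3.6, 0],
  [0.3, 0.1, 3.6, 0],
  [0.3, 0.1, 3.6, 0],
])

```text
t: 30.25
ee_pos: [526.9, 420.7, 7.2]
tcp_rot: [179.9, 0.0, 149.0]
contact_force: [-0.2, -0.5, 0.4]
width: 20.6
gripper_force: 39.6
```

Emit:
send_rows([
  [0, 0, 0, 0],
  [0, 0, 0, 0],
  [0, 0, 0, 0],
  [0, 0, 0, 0],
  [0, 0, -3, 0],
  [0, 0, -7, 0],
  [0, 0, -12, 0],
  [0, 0, -17, 0],
  [0, 0, -17, 0],
  [0, 0, -17, 0],
  [0, 0, -17, 0],
], claw=0.8)

```text
t: 31.35
ee_pos: [525.2, 419.8, 174.8]
tcp_rot: [-179.9, -0.1, 149.0]
contact_force: [0.1, 0.3, -1.0]
width: 68.1
gripper_force: 0.0
```

```bash
python3 - <<'E'
from h import *
s=arm.get_state();print(s['t'],s['ee_pos'],s['width'])
c=snap('wrist','w13');print([(q.mean(0),rect(c,q,16)) for q in blobs(c,'blue')[:1]])
c=snap('top','top2')
for n,col,roi,z in [('nut','red',(265,185,305,230),34),('sp','yel',(320,125,360,165),26),('pi','blue',(110,165,150,210),16),('br','black',(205,110,260,175),14)]:
    print(n,[rect(c,q,z) for q in blobs(c,col,roi)[:2]])
cv2.imwrite('pics/t2.png',cv2.resize(c['image'][110:270,100:370,::-1],None,fx=2.9,fy=2.9))
E
```

```text
31.35 [525.22815189 419.8489473  174.77322311] 68.13923631362434
[(array([278.68518519, 178.17901235]), [525.4, 420.3, 56.2, 56.1, -30.9])]
nut [[472.4, 6.7, 52.4, 20.9, 11.0]]
sp [[644.8, -141.0, 37.2, 37.1, 80.0]]
pi [[525.4, 418.7, 52.7, 51.1, 89.6]]
br [[650.2, 140.5, 110.8, 45.9, -31.2]]
```

View pics/t2.png

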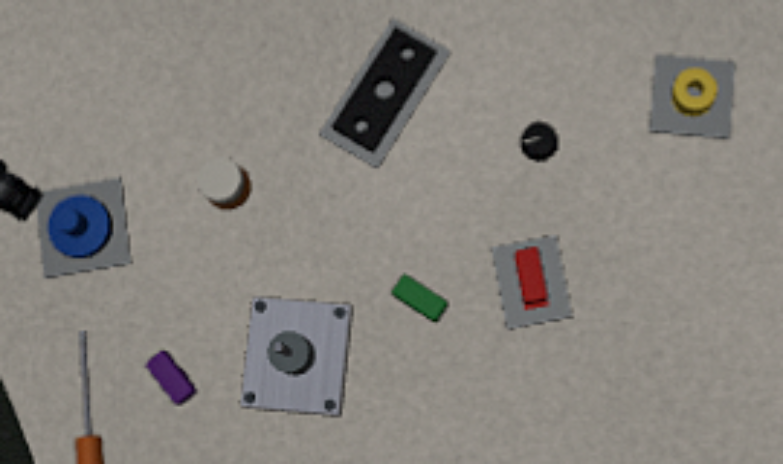

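All four parts rest on their pads within about 3 mm: piston (80,226), bracket (386,90), spacer (695,90) and nut (532,278). The bare stud is at (290,352), and the gripper is clear.

```bash
python3 -c "
from cell import arm
print(arm.hand_in())"
```

```text
the job is handed in; nothing more can be done
None
```

The job is handed in: by the last camera check the nut, spacer, bracket and piston each rest released on their own pads, centred to within about 3 mm. The hand-in returned no verdict.

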